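Fit the pressure cooker's weight with the tongs

TASK

Take the sprung tongs out of their holder, use them to pick up the small regulator weight and lower it gently over the brass vent stem on the pressure cooker's lid, feeling for the stem until the weight is fully down on the lid before you let go of it. Then stand the tongs back in their holder. Touch the weight only with the tongs, never press hard with it, and leave the other things on the surface where they are.

Things in the scene. Friction and masses are not known exactly. Their poses are not given: they have to be found in the camera images.
- tongs: Sprung steel tongs, 70 g, 117 mm tall, red bridge (18 x 30 mm) on top, standing tips down in the holder. Origin: midway between the tips at their lower edge; z up to the bridge, y from one arm to the other. Arms close symmetrically about hinges at y = +-10 mm, 110 mm up. The lowest 10 mm are V-shaped jaws that centre a round neck between them. Widest 62 mm (tips, open).
- tongs_plates (a point): Midway between the tongs' two red finger plates (20 mm wide in x, 30 mm tall), 81 mm above the tongs' origin, same axes: hold here, closing along y. Over the plates: 50 mm free, about 40 mm with the jaws shut on the weight. Springs push out with 6 N per plate at once, 11 N when shut. Squeezed to about 46 mm the tongs can be carried safely with the jaws still 35 mm open (between the V bottoms).
- tongs_left (a joint): Closing angle of each tong arm, rad: 0 = sprung fully open, 0.14 = shut on the weight's neck, 0.17 = stop (nothing between the jaws).
- weight: The cooker's regulator weight: loose, about 60 g, 40 mm tall, standing upright on the hob. Origin: centre of its underside; z its axis. From below: dark base 28 mm across, 16 mm tall, with a hole 9 mm across and 16 mm deep in the middle of its underside; steel neck 12 mm across (16 to 32 mm up), where the jaws grip; black head 18 mm across (32 to 40 mm).
- cooker: Fixed steel pressure cooker, 186 mm across, 112 mm tall. Origin: centre of its underside; z up. Long handle along +x, short grips along y to 124 mm from the axis, black lid knob 36 mm from the axis along +x (38 mm across, top 136 mm up). The brass vent stem on its lid is 6 mm across, 12 mm tall with a flat, slightly chamfered top, upright and rigid; see vent.
- vent (a point): Centre of the flat top of the lid's dark round boss, 48 mm across, 120 mm above the hob, 40 mm from the lid's axis along the cooker's -x. The stem stands on the boss off-centre: its axis is 7 mm from this point, in a direction that differs each time and is not measured; find it by feel. With the hole over the stem the weight's underside comes to lie on the boss; otherwise it stops on the stem's top, 12 mm higher.
- holder: Fixed white ceramic holder for the tongs: an open-topped box 40 (x) x 80 (y) x 50 mm tall with 5 mm walls (inside 30 x 70 mm), floor 6 mm thick. Origin: centre of its underside; z up. The tongs stand in it with their y along the holder's y.
- egg_timer: Bystander to leave alone: red wind-up egg timer, 58 mm across, 52 mm tall; origin at the centre of its underside.
- salt_shaker: Bystander to leave alone: grey-topped salt shaker, 44 mm across, 90 mm tall; origin at the centre of its underside.
- garlic: Bystander to leave alone: bulb of garlic, 50 mm; origin at the centre of its underside.
- lemon: Bystander to leave alone: yellow lemon, 78 x 55 mm; origin at the centre of its underside.
There are look-alikes about, which are no part of the job. What is shaped like the holder but turquoise is not meant.

How it is judged:
On the way, in this order (a step that is already met when the one before it is completed fails the run):
1. the weight is lifted off the hob, held in the tongs (height (world z) of weight above 0.03 m and contact force between tongs and weight above 0.3 N), for 0.2 s.
2. the weight is fully down over the stem, on the boss, while the tongs still hold it (z of weight in the frame of vent between -0.004 and 0.0035 m and horizontal distance between weight and vent below 0.009 m and angle between weight's own z axis and vertical below 0.12 rad and contact force between tongs and weight above 0.3 N), for 0.2 s.
At the end, for the whole second after the job is handed in: Weight upright (7 degrees) over the stem, underside on the boss (3.5 mm), free of the tongs; tongs standing in their holder on its floor (origin within 20 mm of the holder's axis and under 20 mm above the worktop, tilt under 14 degrees); both at rest (z of weight in the frame of vent between -0.004 and 0.0035 m and horizontal distance between weight and vent below 0.009 m and angle between weight's own z axis and vertical below 0.12 rad and linear speed of each of weight, tongs below 0.02 m/s and horizontal distance between tongs and holder below 0.02 m and height (world z) of tongs below 0.02 m and angle between tongs's own z axis and vertical below 0.25 rad and contact force between tongs and weight below 0.05 N); the robot touches nothing.
It fails at once if the weight touched by the gripper or arm instead of the tongs (contact force between any of the fingers, the arm and weight above 0.5 N).
It fails at once if the weight pressed on the cooker or its stem with more than 25 N (contact force between weight and cooker above 25 N).
It fails at once if a bystander moved more than 25 mm (distance of any of egg_timer, salt_shaker, garlic, lemon from where it was at the start of the episode above 0.025 m).
It also fails if it takes over 64 s, if anything falls off the work surface, if the arm or the gripper's body presses on something with over 40 N, if the wrist force passes 120 N, or if a joint passes its speed limit or range.

ROBOT

A 6-joint arm with a two-finger parallel gripper is mounted at the origin on a cart in front of the work surface, level with it; the furniture and walls round the work are solid. World frame = base frame: x ahead of the robot, y to its left, z up, the work surface at z = 0. Lengths are in m, angles in rad, forces in N, time in s.
With the tool pointing down it reaches from about 0.35 to 0.925 m from the base axis. Payload 6.4 kg.
Tool frame: the origin (TCP) lies midway between the tips of the shut fingers; the grasp point (between the pads) lies 19 mm behind it; z points along the fingers, y is the line along which they close (so a half turn about z gives the same grasp; the last joint's range is limited). The gripper opens to 85 mm and grips with 20 to 120 N. Pads are 22 mm wide; open, the fingers measure 114 mm over their backs; the gripper's body (76 mm by 85 mm) begins 54 mm behind the grasp point. The pads swing forward as they close: fully open they stand 13 mm farther back than shut.
Start: joints at [1.023, 0.245, 1.558, -0, 1.339, -0.174], TCP at [0.237, 0.605, 0.231] pointing down, gripper open.
Joint ranges: [-3.13, 3.13], [-1.02, 2.26], [0.13, 2.54], [-0.95, 4.09], [0.21, 2.88], [-2.74, 2.74]. Speed limits (rad/s): [2.57, 2.57, 3.14, 3.14, 3.14, 3.14].

INTERFACE

Orientations are given as [roll, pitch, yaw] about the fixed x, y, z axes, in that order (R = Rz(yaw) Ry(pitch) Rx(roll)).
In Python, from station import robot gives the robot as it stands. The module is installed in compiled form; this text tells all that it offers.
- The arm moves only by the tool arm_command, never from a script. Its argument "moves" is a list of rows, each a list of 7 numbers: the turn, a rotation vector about the tool's x, y, z in units of 90 degrees (1.0 is 90 degrees), then the shift along the tool's x, y, z in units of 0.1 m (1.0 is 0.1 m), then the closure, from -1 (fully open) to 1 (shut). In form: [[wx, wy, wz, x, y, z, grip], ...]. A call has exactly 8 rows; each row is the pose to reach, as a shift and turn from the pose commanded when the call began, along the tool's axes at that moment; what a row does not reach only later rows make up. A row lasts 1/8 s, in which the tool goes at most 62.5 mm and 10.7 degrees, less where a joint would pass 70% of its speed; a pose out of reach is approached as far as the arm can. A call with a number of a shift or a turn outside -1 to 1 is refused whole. A call with a gripper value outside its range is refused whole. The fingers move at their own pace and stop on an object; "newtons" is the grip in N (left out, the last holds). Time passes only in rows, so rows that repeat a pose let the fingers close, or fill a call up. It gives the time, the measured TCP pose, the force, the opening and the grip force at its end, in the units of the state.
- robot.sense(): the state, without advancing time (a new reading comes with each control period).
- robot.capture(name): name is "scene" or "top" or "wrist"; returns the picture (420x560x3 uint8, blue, green, red); there is no depth.
- robot.calibration(name): a dict with "fx", "fy", "cx", "cy" (pixels), "xyz" and "rotation" of the camera in the world. Camera axes: x right, y down, z forward; pixel columns grow to the right and rows downward; lengths in m; the calibration is good to about 2 mm. A picture is of the moment at which its call begins: read the wrist's pose just before it. calibration takes no time and is no camera call; for the wrist camera it gives the pose at the moment of the call.
- robot.job_done(): hands the job in; it is judged then, once.
The state is a dict: "t": time; "qpos": joint angles; "joint_velocities": joint speeds; "tau": joint torques, N m; "tcp_pos": TCP position; "ee_rot": TCP orientation; "force": force on the tool from outside, world axes, zero at the start; "torque": the same for the moment, N m; "finger_gap": finger opening in m; "gripper_force": force on a finger pad.
Only numpy, scipy, OpenCV 4.12 (cv2) and the standard library are available. Lean on these libraries where they do the work, as an engineer would, in place of code of your own. Each camera call takes 0.05 s, during which the arm holds its last target. There are 200 camera calls.

## Working session

There is one attempt and no reset: what is moved stays moved. The work goes in short steps, Python scripts to look and compute and a tool call to move; the robot and the scene stay as the last step left them, time stands still between calls to the robot, and variables do not carry over. Pictures are saved under pics/ and viewed, at most 10 in all, crops included, and the job is handed in when it is done.

Besides the shell and the picture viewer there is one more tool, called after "Emit:" as name(argument=value, ...), one argument or row to a line, values as JSON. arm_command: Moves the arm, as the interface text tells. Shifts and turns lie within -1 to 1; 1 stands for 0.1 m of shift or 90 degrees of turn. Its arguments: {"type":"object","properties":{"moves":{"type":"array"},"newtons":{"type":"number"}},"required":["moves"]}

```bash
mkdir -p pics; python3 - <<'E'
from station import robot
import cv2,numpy as np
np.set_printoptions(precision=4,suppress=True)
for n in("scene","top"):
    cv2.imwrite(f"pics/{n}0.png",cv2.resize(robot.capture(n),(784,588)))
    print(n,robot.calibration(n))
s=robot.sense();print({k:s[k] for k in("t","tcp_pos","ee_rot","force","finger_gap")})
E
```

```text
scene {'fx': 467.9992681787033, 'fy': 467.9992681787033, 'cx': 284.57927287988554, 'cy': 211.6266755195941, 'xyz': array([-0.0407, -0.4934,  0.7059]), 'rotation': array([-2.2175, -0.011 , -0.7814])}
top {'fx': 420.8237242456261, 'fy': 420.8237242456261, 'cx': 283.559928876116, 'cy': 206.82701438996693, 'xyz': array([0.3146, 0.0546, 1.216 ]), 'rotation': array([-2.958 ,  0.0087, -1.587 ])}
{'t': 0.1, 'tcp_pos': array([0.2371, 0.6047, 0.2303]), 'ee_rot': array([-3.1398, -0.0003,  2.7678]), 'force': array([-0.8497,  0.7263,  0.5022]), 'finger_gap': 0.08562242169886763}
```

View pics/scene0.png

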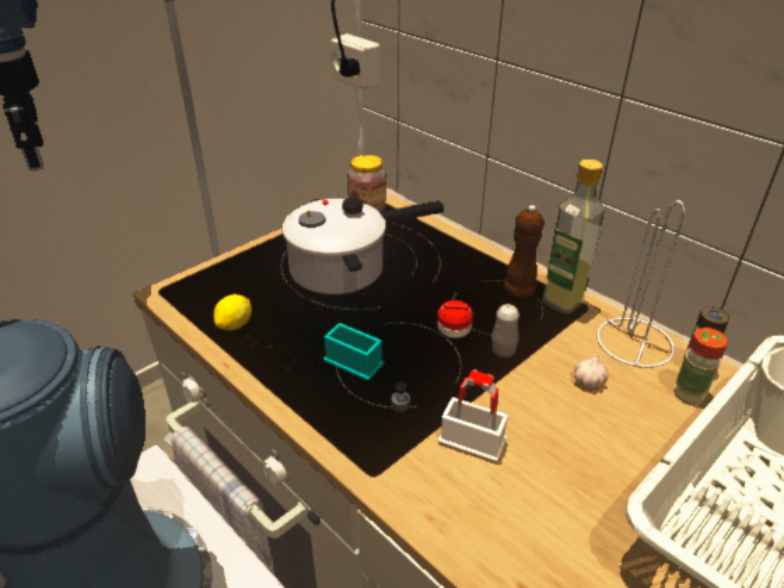

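View pics/top0.png

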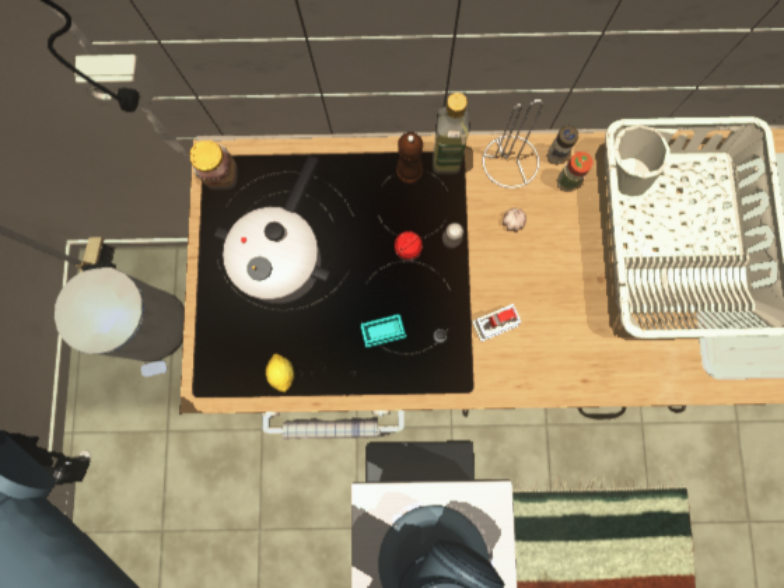

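```bash
cat > h.py <<'E'
from station import robot
import cv2,numpy as np
from scipy.spatial.transform import Rotation as R
np.set_printoptions(precision=4,suppress=True)
def crop(im,x,y,w,k):
    c=cv2.resize(im[y:y+w*3//4,x:x+w],None,fx=k,fy=k,interpolation=cv2.INTER_CUBIC)
    for i in range(0,w,10):
        cv2.putText(c,str(x+i),(i*k,8),0,.3,(0,255,255),1);cv2.line(c,(i*k,10),(i*k,14),(0,255,255),1)
        cv2.putText(c,str(y+i),(0,i*k+4),0,.3,(0,255,0),1);cv2.line(c,(20,i*k),(24,i*k),(0,255,0),1)
    return c
def ray(cal,u,v):
    M=R.from_euler('xyz',cal['rotation']).as_matrix()
    return np.array(cal['xyz']),M@np.array([(u-cal['cx'])/cal['fx'],(v-cal['cy'])/cal['fy'],1])
def atz(cal,u,v,z):
    o,d=ray(cal,u,v);return o+d*(z-o[2])/d[2]
def proj(cal,p):
    M=R.from_euler('xyz',cal['rotation']).as_matrix()
    c=(np.atleast_2d(p)-cal['xyz'])@M
    return c[:,:2]/c[:,2:]*[cal['fx'],cal['fy']]+[cal['cx'],cal['cy']]
E
python3 - <<'E'
from h import *
t=cv2.resize(cv2.imread("pics/top0.png"),(560,420));
t=robot.capture("top");s=robot.capture("scene")
m=np.vstack([np.hstack([crop(t,300,205,80,5),crop(t,145,140,100,4)]),np.hstack([crop(s,270,260,100,4),crop(s,195,135,100,4)])])
cv2.imwrite("pics/m1.png",m)
E
```

```text
(no output)
```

View pics/m1.png

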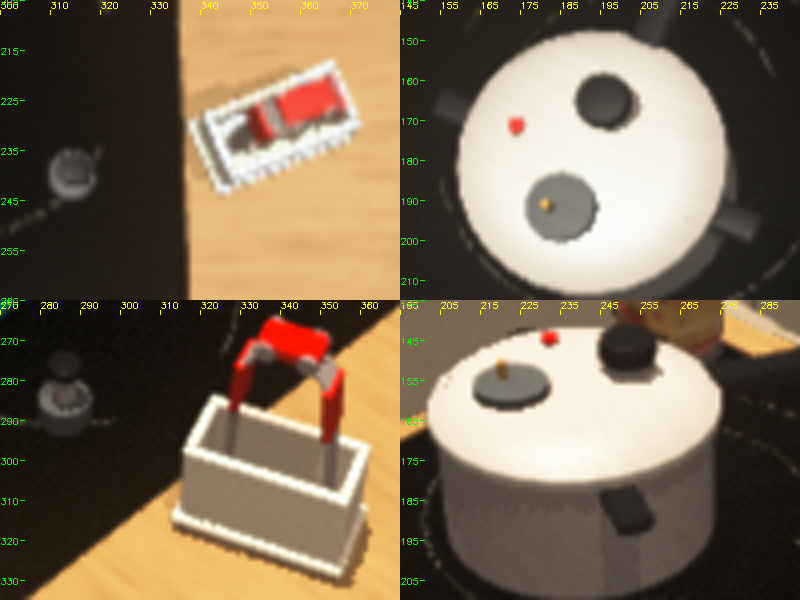

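```bash
cat > m.py <<'E'
from h import *
T=robot.calibration("top");S=robot.calibration("scene")
t5=lambda x,y:(300+x/5-.5,205+y/5-.5)
t4=lambda x,y:(145+(x-400)/4-.5,140+y/4-.5)
s4=lambda x,y:(270+x/4-.5,260+(y-300)/4-.5)
c4=lambda x,y:(195+(x-400)/4-.5,135+(y-300)/4-.5)
def both(n,a,b,z): print(n,atz(T,*a,z)[:2],atz(S,*b,z)[:2])
for a,b in zip([(190,122),(335,62),(360,127),(225,192)],[(215,397),(370,448),(347,503),(183,450)]):pass
ct=[atz(T,*t5(*p),.05)[:2] for p in [(190,122),(335,62),(360,127),(225,192)]]
cs=[atz(S,*s4(*p),.05)[:2] for p in [(215,397),(370,448),(347,503),(183,450)]]
for n,c in(("T",ct),("S",cs)):
    c=np.array(c);print("holder",n,c.mean(0));e=np.diff(np.vstack([c,c[:1]]),axis=0);print(np.hypot(*e.T),np.degrees(np.arctan2(e[:,1],e[:,0])))
both("weight head",t5(73,168),s4(65,358),.04)
print("weight base S bottom",atz(S,*s4(65,415),.008)[:2])
both("boss",t4(561,207),c4(512,384),.12)
both("stemtop",t4(545,204),c4(501,362),.132)
both("stembase",t4(545,204),c4(502,377),.12)
both("knob",t4(604,99),c4(628,340),.136)
cb=[atz(S,*s4(*p),.117)[:2] for p in [(277,319),(329,335),(315,360),(262,347)]]
print("bridge",np.mean(cb,0),cb)
print("bridge T",atz(T,*t5(300,105),.117)[:2])
E
python3 m.py
```

```text
holder T [ 0.4632 -0.1368]
[0.0886 0.0388 0.0842 0.0432] [ -68.5309 -161.9899  114.5137   24.3504]
holder S [ 0.4632 -0.1408]
[0.0778 0.0369 0.0796 0.0385] [ -69.2871 -158.6919  111.8995   18.5769]
weight head [ 0.4426 -0.0228] [ 0.4411 -0.0215]
weight base S bottom [ 0.4354 -0.0278]
boss [0.5654 0.3242] [0.5619 0.322 ]
stemtop [0.5648 0.3319] [0.5614 0.3309]
stembase [0.5676 0.335 ] [0.5628 0.333 ]
knob [0.6349 0.2936] [0.6315 0.2923]
bridge [ 0.4678 -0.1403] [array([ 0.4723, -0.1255]), array([ 0.4812, -0.1486]), array([ 0.4642, -0.1543]), array([ 0.4536, -0.1325])]
bridge T [ 0.4654 -0.1381]
```

Emit:
arm_command(
  moves=[
    [0, 0, 0, -0.1, -0.12, 0, -1],
    [0, 0, 0, -0.2, -0.25, 0, -1],
    [0, 0, 0, -0.3, -0.38, 0, -1],
    [0, 0, 0, -0.4, -0.5, 0, -1],
    [0, 0, 0, -0.5, -0.63, 0, -1],
    [0, 0, 0, -0.6, -0.75, 0, -1],
    [0, 0, 0, -0.7, -0.88, 0, -1],
    [0, 0, 0, -0.8, -1, 0, -1],
  ],
)

```text
t: 1.2
tcp_pos: [0.2756, 0.4818, 0.2313]
ee_rot: [3.142, 0.0, 2.768]
force: [0.4, 0.1, -0.2]
finger_gap: 0.0852
gripper_force: 0.0
```

Emit:
arm_command(
  moves=[
    [0, 0, 0, -0.1, -0.12, 0, -1],
    [0, 0, 0, -0.2, -0.25, 0, -1],
    [0, 0, 0, -0.3, -0.38, 0, -1],
    [0, 0, 0, -0.4, -0.5, 0, -1],
    [0, 0, 0, -0.5, -0.63, 0, -1],
    [0, 0, 0, -0.6, -0.75, 0, -1],
    [0, 0, 0, -0.7, -0.88, 0, -1],
    [0, 0, 0, -0.8, -1, 0, -1],
  ],
)

```text
t: 2.2
tcp_pos: [0.3136, 0.3595, 0.2313]
ee_rot: [3.142, 0.0, 2.768]
force: [0.1, -0.5, 0.1]
finger_gap: 0.0854
gripper_force: 0.0
```

Emit:
arm_command(
  moves=[
    [0, 0, 0, -0.1, -0.12, 0, -1],
    [0, 0, 0, -0.2, -0.25, 0, -1],
    [0, 0, 0, -0.3, -0.38, 0, -1],
    [0, 0, 0, -0.4, -0.5, 0, -1],
    [0, 0, 0, -0.5, -0.63, 0, -1],
    [0, 0, 0, -0.6, -0.75, 0, -1],
    [0, 0, 0, -0.7, -0.88, 0, -1],
    [0, 0, 0, -0.8, -1, 0, -1],
  ],
)

```text
t: 3.2
tcp_pos: [0.3515, 0.2372, 0.2313]
ee_rot: [3.141, 0.0, 2.768]
force: [-0.2, 0.0, 1.4]
finger_gap: 0.0855
gripper_force: 0.0
```

Emit:
arm_command(
  moves=[
    [0, 0, 0.1, -0.1, -0.12, 0, -1],
    [0, 0, 0.1, -0.2, -0.25, 0, -1],
    [0, 0, 0.2, -0.3, -0.38, 0, -1],
    [0, 0, 0.3, -0.4, -0.5, 0, -1],
    [0, 0, 0.4, -0.5, -0.63, 0, -1],
    [0, 0, 0.5, -0.6, -0.75, 0, -1],
    [0, 0, 0.6, -0.7, -0.88, 0, -1],
    [0, 0, 0.7, -0.8, -1, 0, -1],
  ],
)

```text
t: 4.2
tcp_pos: [0.3893, 0.1149, 0.2313]
ee_rot: [3.141, 0.0, 1.663]
force: [-0.1, 0.2, -0.1]
finger_gap: 0.0856
gripper_force: 0.0
```

Emit:
arm_command(
  moves=[
    [0, 0, 0.1, -0.12, 0.03, 0, -1],
    [0, 0, 0.21, -0.25, 0.06, 0, -1],
    [0, 0, 0.32, -0.37, 0.1, 0, -1],
    [0, 0, 0.43, -0.5, 0.13, 0, -1],
    [0, 0, 0.54, -0.62, 0.16, 0, -1],
    [0, 0, 0.65, -0.75, 0.2, 0, -1],
    [0, 0, 0.75, -0.88, 0.24, 0, -1],
    [0, 0, 0.83, -1, 0.28, 0, -1],
  ],
)

```text
t: 5.2
tcp_pos: [0.4269, 0.0182, 0.2313]
ee_rot: [3.142, -0.0, 0.36]
force: [-0.6, 0.2, 0.3]
finger_gap: 0.0853
gripper_force: 0.0
```

```bash
cat >> h.py <<'E'
def go(p,yaw=None,base=None):
    s=robot.sense();M=R.from_euler('xyz',s['ee_rot'])
    t=R.from_euler('xyz',[np.pi,0,yaw]) if yaw is not None else M
    print("t",s['t'],"tcp",s['tcp_pos'],"F",s['force'],"gap",s['finger_gap'])
    print("shift",M.inv().apply(np.array(p)-s['tcp_pos'])/.1,"turn",(M.inv()*t).as_rotvec()/(np.pi/2))
E
python3 - <<'E'
from h import *
c=robot.calibration("wrist");w=robot.capture("wrist");print(c)
cv2.imwrite("pics/w1.png",cv2.resize(w,(784,588)));np.save("w1.npy",w)
go([.466,-.139,.2],np.radians(21))
print("weight px",proj(c,[[.441,-.022,.04],[.441,-.022,0],[.464,-.139,.05],[.466,-.139,.117]])*1.4)
E
```

```text
{'fx': 368.8258992349525, 'fy': 368.8258992349525, 'cx': 272.55257769887277, 'cy': 212.41593665625035, 'xyz': array([0.5028, 0.0463, 0.374 ]), 'rotation': array([ 2.8173,  0.0004, -1.2114])}
t 5.25 tcp [0.4273 0.0172 0.2314] F [-1.1073 -0.0891 -0.3951] gap 0.08559784391421137
shift [-0.1828  1.5984  0.3154] turn [ 0.0006 -0.0001 -0.0063]
weight px [[445.3237 253.9755]
 [438.994  241.0099]
 [624.8494 286.7195]
 [682.7628 320.9438]]
```

View pics/w1.png

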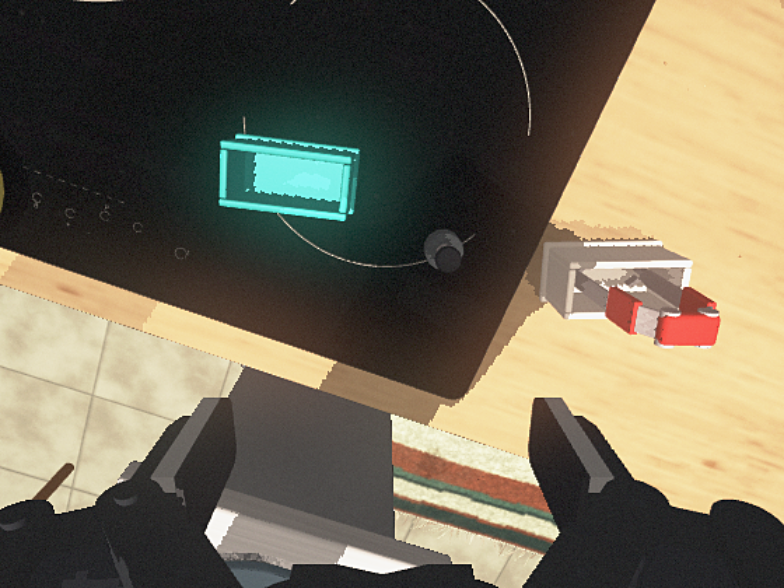

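Emit:
arm_command(
  moves=[
    [0, 0, 0, -0.02, 0.1, 0, -1],
    [0, 0, 0, -0.04, 0.2, 0, -1],
    [0, 0, 0, -0.06, 0.35, 0, -1],
    [0, 0, 0, -0.08, 0.5, 0, -1],
    [0, 0, 0, -0.1, 0.65, 0, -1],
    [0, 0, 0, -0.12, 0.75, 0, -1],
    [0, 0, 0, -0.14, 0.9, 0, -1],
    [0, 0, 0, -0.16, 1, 0, -1],
  ],
)

```text
t: 6.25
tcp_pos: [0.4477, -0.081, 0.2313]
ee_rot: [-3.142, 0.0, 0.364]
force: [0.7, 0.1, -0.1]
finger_gap: 0.0853
gripper_force: 0.0
```

Emit:
arm_command(
  moves=[
    [0, 0, 0, 0, 0.1, 0, -1],
    [0, 0, 0, 0, 0.2, 0.05, -1],
    [0, 0, 0, 0, 0.3, 0.1, -1],
    [0, 0, 0, 0, 0.4, 0.15, -1],
    [0, 0, 0, 0, 0.5, 0.2, -1],
    [0, 0, 0, 0, 0.6, 0.3, -1],
    [0, 0, 0, 0, 0.6, 0.3, -1],
    [0, 0, 0, 0, 0.6, 0.3, -1],
  ],
)

```text
t: 7.25
tcp_pos: [0.4688, -0.136, 0.2012]
ee_rot: [-3.141, 0.0, 0.364]
force: [-0.6, 0.5, 0.0]
finger_gap: 0.0854
gripper_force: 0.0
```

```bash
python3 - <<'E'
from h import *
c=robot.calibration("wrist");w=robot.capture("wrist")
cv2.imwrite("pics/w2.png",cv2.resize(w[120:420,80:480],(800,600),interpolation=cv2.INTER_CUBIC))
go([.466,-.139,.2],np.radians(21))
print("b",proj(c,[[.466,-.139,.117],[.466,-.139,.09],[.464,-.139,.05]]));np.save("c2.npy",c,allow_pickle=True)
c1={'fx': 368.8258992349525, 'fy': 368.8258992349525, 'cx': 272.55257769887277, 'cy': 212.41593665625035, 'xyz': np.array([0.5028, 0.0463, 0.374 ]), 'rotation': np.array([ 2.8173,  0.0004, -1.2114])}
a=lambda x,y,z:atz(c1,x/1.4,y/1.4,z)[:2]
print("weight",a(448,259,.04),a(443,246,.0))
print("rim",[a(*p,.05) for p in[(572,263),(691,262),(690,315),(566,318)]])
E
```

```text
t 7.3 tcp [ 0.4689 -0.136   0.2015] F [-0.5368 -0.8428 -0.1236] gap 0.08514825135625802
shift [-0.0382  0.0178  0.0146] turn [ 0.0001 -0.0001 -0.0012]
b [[274.8737 224.5968]
 [274.6783 211.5728]
 [273.5878 198.4524]]
weight [ 0.4384 -0.025 ] [ 0.4386 -0.0262]
rim [array([ 0.4662, -0.099 ]), array([ 0.4938, -0.1708]), array([ 0.4618, -0.1895]), array([ 0.4307, -0.1128])]
```

View pics/w2.png

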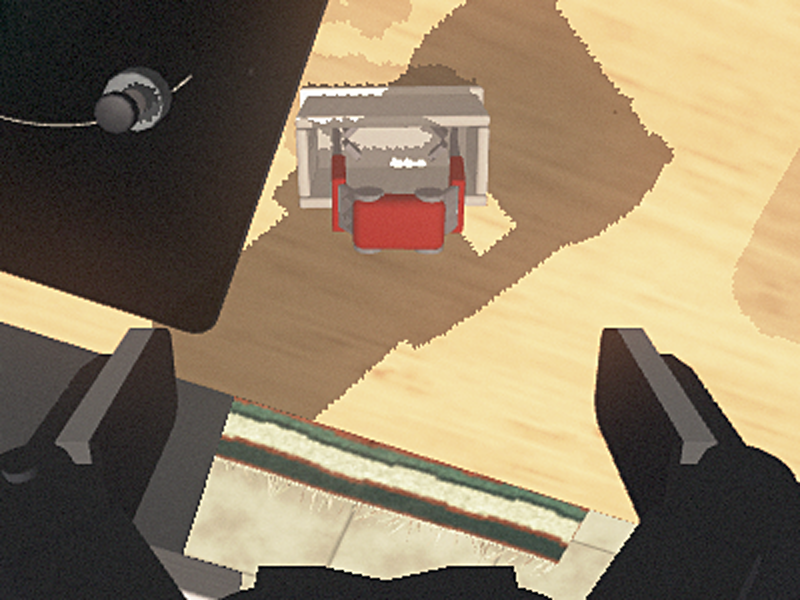

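```bash
python3 - <<'E'
from h import *
c=robot.calibration("wrist")
a=lambda x,y,z:atz(c,80+x/2-.25,120+y/2-.25,z)[:2]
b=[a(*p,.123) for p in[(354,196),(445,196),(444,249),(354,249)]]
print("bridge",np.mean(b,0),b)
r=[a(*p,.05) for p in[(297,117),(489,117),(488,207),(297,207)]];print("rim",np.mean(r,0),r)
print("weight",a(117,111,.04),a(141,97,.0))
s=robot.sense();M=R.from_euler('xyz',s['ee_rot']);
p=np.mean(b,0);go([p[0],p[1],.068],np.radians(20.7))
E
```

```text
bridge [ 0.4649 -0.1425] [array([ 0.4684, -0.1257]), array([ 0.4787, -0.1528]), array([ 0.4616, -0.1594]), array([ 0.4512, -0.132 ])]
rim [ 0.4626 -0.1418] [array([ 0.467 , -0.0983]), array([ 0.4949, -0.1715]), array([ 0.4588, -0.1867]), array([ 0.4299, -0.1109])]
weight [ 0.4398 -0.0264] [ 0.4366 -0.0247]
t 7.3 tcp [ 0.4689 -0.136   0.2015] F [-0.5368 -0.8428 -0.1236] gap 0.08514825135625802
shift [-0.0607  0.0465  1.3346] turn [ 0.0001 -0.0001  0.0022]
```

Emit:
arm_command(
  newtons=30,
  moves=[
    [0, 0, 0, -0.03, 0.02, 0.1, -1],
    [0, 0, 0, -0.06, 0.05, 0.2, -1],
    [0, 0, 0, -0.06, 0.05, 0.33, -1],
    [0, 0, 0, -0.06, 0.05, 0.46, -1],
    [0, 0, 0, -0.06, 0.05, 0.6, -1],
    [0, 0, 0, -0.06, 0.05, 0.74, -1],
    [0, 0, 0, -0.06, 0.05, 0.87, -1],
    [0, 0, 0, -0.06, 0.05, 1, -1],
  ],
)

```text
t: 8.3
tcp_pos: [0.4651, -0.1429, 0.1004]
ee_rot: [3.142, 0.0, 0.365]
force: [0.1, -0.5, -0.3]
finger_gap: 0.0852
gripper_force: 0.0
```

Emit:
arm_command(
  moves=[
    [0, 0, 0, 0, 0, 0.12, -1],
    [0, 0, 0, 0, 0, 0.24, -1],
    [0, 0, 0, 0, 0, 0.35, -1],
    [0, 0, 0, 0, 0, 0.35, -0.7],
    [0, 0, 0, 0, 0, 0.35, -0.5],
    [0, 0, 0, 0, 0, 0.35, -0.3],
    [0, 0, 0, 0, 0, 0.35, -0.2],
    [0, 0, 0, 0, 0, 0.35, -0.15],
  ],
)

```text
t: 9.3
tcp_pos: [0.4654, -0.1432, 0.0668]
ee_rot: [3.141, -0.001, 0.365]
force: [0.8, 0.7, 1.3]
finger_gap: 0.0489
gripper_force: 4.9
```

Emit:
arm_command(
  moves=[
    [0, 0, 0, 0, 0, 0, -0.12],
    [0, 0, 0, 0, 0, 0, -0.08],
    [0, 0, 0, 0, 0, 0, -0.08],
    [0, 0, 0, 0, 0, -0.1, -0.08],
    [0, 0, 0, 0, 0, -0.2, -0.08],
    [0, 0, 0, 0, 0, -0.3, -0.08],
    [0, 0, 0, 0, 0, -0.4, -0.08],
    [0, 0, 0, 0, 0, -0.5, -0.08],
  ],
)

```text
t: 10.3
tcp_pos: [0.4651, -0.1429, 0.1171]
ee_rot: [3.141, -0.0, 0.364]
force: [0.7, -0.1, -0.0]
finger_gap: 0.0465
gripper_force: 5.1
```

```bash
python3 - <<'E'
from h import *
s=robot.sense();print(s['gripper_force'],s['finger_gap'],s['force'],s['tcp_pos'])
a=robot.capture("scene");w=robot.capture("wrist")
m=np.hstack([crop(a,270,240,100,4),cv2.resize(w,(400,300))]);cv2.imwrite("pics/g1.png",m)
E
```

```text
5.1001007203012705 0.04648262341645481 [ 0.7254 -0.115  -0.0148] [ 0.4651 -0.1429  0.1171]
```

View pics/g1.png

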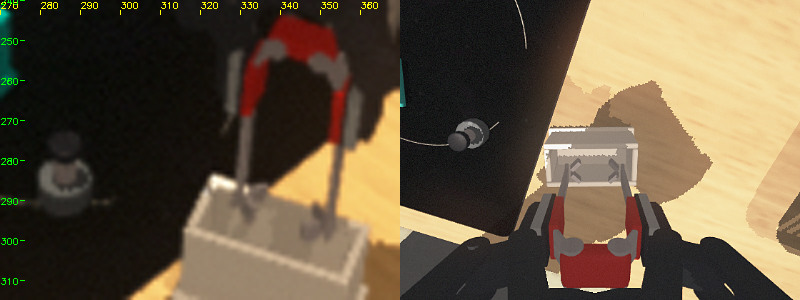

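Emit:
arm_command(
  moves=[
    [0, 0, 0, 0, 0, -0.2, -0.08],
    [0, 0, 0, 0, 0, -0.4, -0.08],
    [0, 0, 0, 0, -0.1, -0.5, -0.08],
    [0, 0, 0, 0.03, -0.25, -0.5, -0.08],
    [0, 0, 0, 0.06, -0.45, -0.5, -0.08],
    [0, 0, 0, 0.1, -0.65, -0.5, -0.08],
    [0, 0, 0, 0.14, -0.85, -0.5, -0.08],
    [0, 0, 0, 0.16, -1, -0.5, -0.08],
  ],
)

```text
t: 11.4
tcp_pos: [0.4437, -0.042, 0.1658]
ee_rot: [-3.141, 0.001, 0.366]
force: [-0.1, 0.9, -1.1]
finger_gap: 0.0461
gripper_force: 5.1
```

Emit:
arm_command(
  moves=[
    [0, 0, 0, 0.02, -0.1, 0, -0.08],
    [0, 0, 0, 0.02, -0.2, 0, -0.08],
    [0, 0, 0, 0.02, -0.2, 0.1, -0.08],
    [0, 0, 0, 0.02, -0.2, 0.2, -0.08],
    [0, 0, 0, 0.02, -0.2, 0.3, -0.08],
    [0, 0, 0, 0.02, -0.2, 0.38, -0.08],
    [0, 0, 0, 0.02, -0.2, 0.38, -0.08],
    [0, 0, 0, 0.02, -0.2, 0.38, -0.08],
  ],
)

```text
t: 12.4
tcp_pos: [0.4393, -0.0245, 0.1285]
ee_rot: [3.141, -0.0, 0.364]
force: [0.7, 0.4, -0.9]
finger_gap: 0.0461
gripper_force: 5.1
```

```bash
python3 - <<'E'
from h import *
a=robot.capture("scene");w=robot.capture("wrist");t=robot.capture("top")
m=np.hstack([crop(a,250,235,80,5),crop(w,220,200,100,4)]);cv2.imwrite("pics/g2.png",m);cv2.imwrite("pics/g2w.png",w)
c=robot.calibration("wrist");go([.439,-.025,.08])
p=robot.sense()['tcp_pos'];print(proj(c,[[p[0],p[1],.055],[p[0],p[1],.04],[.439,-.025,.04],[.439,-.025,0]]))
print(proj(robot.calibration("scene"),[[.439,-.025,.04],[.439,-.025,0.]]))
E
```

```text
t 12.55 tcp [ 0.4394 -0.0245  0.1287] F [ 0.325  -0.2333 -1.3734] gap 0.04653462613342068
shift [-0.0062  0.0031  0.4873] turn [0. 0. 0.]
[[272.0016 224.989 ]
 [272.0294 217.0858]
 [272.5401 217.9103]
 [272.5322 200.6172]]
[[286.248  275.3967]
 [285.991  289.3508]]
```

View pics/g2.png

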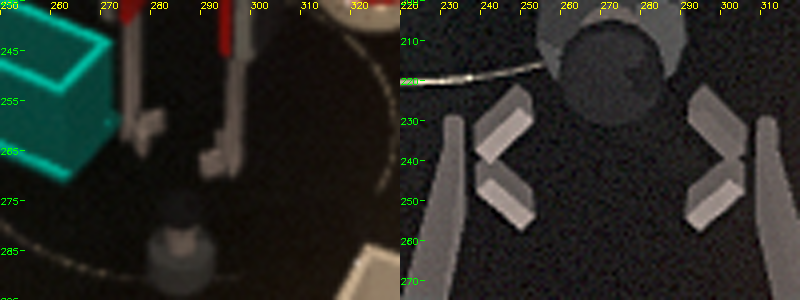

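Emit:
arm_command(
  newtons=35,
  moves=[
    [0, 0, 0, 0, 0, 0.08, -0.08],
    [0, 0, 0, 0, 0, 0.16, -0.08],
    [0, 0, 0, 0, 0, 0.24, -0.08],
    [0, 0, 0, 0, 0, 0.32, -0.08],
    [0, 0, 0, 0, 0, 0.4, -0.08],
    [0, 0, 0, 0, 0, 0.48, -0.08],
    [0, 0, 0, 0, 0, 0.48, -0.08],
    [0, 0, 0, 0, 0, 0.48, -0.08],
  ],
)

```text
t: 13.55
tcp_pos: [0.4393, -0.0244, 0.0805]
ee_rot: [3.141, -0.0, 0.364]
force: [-0.1, 0.4, -0.1]
finger_gap: 0.046
gripper_force: 5.1
```

Emit:
arm_command(
  moves=[
    [0, 0, 0, 0, 0, 0, -0.03],
    [0, 0, 0, 0, 0, 0, 0.0],
    [0, 0, 0, 0, 0, 0, 0.03],
    [0, 0, 0, 0, 0, 0, 0.06],
    [0, 0, 0, 0, 0, 0, 0.1],
    [0, 0, 0, 0, 0, 0, 0.15],
    [0, 0, 0, 0, 0, 0, 0.2],
    [0, 0, 0, 0, 0, 0, 0.2],
  ],
)

```text
t: 14.55
tcp_pos: [0.4392, -0.0244, 0.0804]
ee_rot: [3.141, -0.0, 0.365]
force: [-0.6, -0.1, 0.3]
finger_gap: 0.0409
gripper_force: 35.3
```

Emit:
arm_command(
  moves=[
    [0, 0, 0, 0, 0, -0.1, 0.2],
    [0, 0, 0, 0, 0, -0.2, 0.2],
    [0, 0, 0, 0, 0, -0.35, 0.2],
    [0, 0, 0, 0, 0, -0.5, 0.2],
    [0, 0, 0, 0, 0, -0.65, 0.2],
    [0, 0, 0, 0, 0, -0.8, 0.2],
    [0, 0, 0, 0, 0, -0.9, 0.2],
    [0, 0, 0, 0, 0, -1, 0.2],
  ],
)

```text
t: 15.55
tcp_pos: [0.439, -0.0244, 0.1808]
ee_rot: [-3.141, 0.0, 0.364]
force: [-0.2, 0.3, -1.7]
finger_gap: 0.0408
gripper_force: 35.6
```

Emit:
arm_command(
  moves=[
    [0, 0, 0, 0.05, -0.06, -0.1, 0.2],
    [0, 0, 0, 0.15, -0.18, -0.25, 0.2],
    [0, 0, 0, 0.28, -0.33, -0.4, 0.2],
    [0, 0, 0, 0.42, -0.49, -0.5, 0.2],
    [0, 0, 0, 0.56, -0.65, -0.6, 0.2],
    [0, 0, 0, 0.68, -0.8, -0.65, 0.2],
    [0, 0, 0, 0.77, -0.9, -0.65, 0.2],
    [0, 0, 0, 0.8, -0.94, -0.65, 0.2],
  ],
)

```text
t: 16.55
tcp_pos: [0.4803, 0.093, 0.2451]
ee_rot: [-3.141, 0.001, 0.366]
force: [-0.9, -0.1, -1.7]
finger_gap: 0.0407
gripper_force: 35.6
```

```bash
python3 - <<'E'
from h import *
c=robot.calibration("wrist");w=robot.capture("wrist");cv2.imwrite("pics/w5.png",cv2.resize(w,(784,588)))
go([.561,.329,.235]);print(proj(c,[[.56,.322,.12],[.56,.3295,.132],[.56,.3295,.12]])*1.4)
print(c['xyz'],c['rotation'])
E
```

```text
t 16.6 tcp [0.4803 0.0929 0.245 ] F [-0.733  -0.4697 -1.2706] gap 0.04088918437250716
shift [ 1.5979 -1.9159  0.0999] turn [0. 0. 0.]
[[-35.5153 -54.4985]
 [-75.5611 -71.1917]
 [-52.8541 -61.5303]]
[0.5563 0.1215 0.3878] [ 2.8167  0.0006 -1.2056]
```

View pics/w5.png

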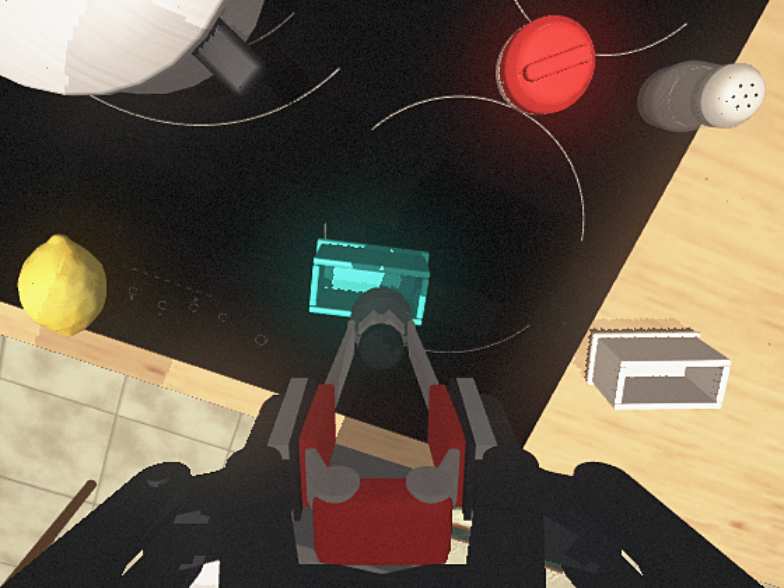

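Emit:
arm_command(
  moves=[
    [0, 0, 0, 0.04, -0.06, 0, 0.2],
    [0, 0, 0, 0.12, -0.18, 0, 0.2],
    [0, 0, 0, 0.21, -0.33, 0, 0.2],
    [0, 0, 0, 0.31, -0.48, 0, 0.2],
    [0, 0, 0, 0.4, -0.63, 0, 0.2],
    [0, 0, 0, 0.49, -0.77, 0, 0.2],
    [0, 0, 0, 0.56, -0.88, 0, 0.2],
    [0, 0, 0, 0.62, -0.96, 0, 0.2],
  ],
)

```text
t: 17.6
tcp_pos: [0.5042, 0.2046, 0.2452]
ee_rot: [3.142, 0.0, 0.365]
force: [0.3, -0.1, -1.5]
finger_gap: 0.0407
gripper_force: 35.6
```

Emit:
arm_command(
  moves=[
    [0, 0, 0, 0.1, -0.15, 0, 0.2],
    [0, 0, 0, 0.2, -0.3, 0, 0.2],
    [0, 0, 0, 0.3, -0.46, 0, 0.2],
    [0, 0, 0, 0.4, -0.62, 0, 0.2],
    [0, 0, 0, 0.5, -0.77, 0, 0.2],
    [0, 0, 0, 0.58, -0.9, 0, 0.2],
    [0, 0, 0, 0.62, -0.96, 0, 0.2],
    [0, 0, 0, 0.62, -0.96, 0, 0.2],
  ],
)

```text
t: 18.6
tcp_pos: [0.5278, 0.3159, 0.2452]
ee_rot: [3.141, 0.0, 0.365]
force: [1.4, -0.1, -0.7]
finger_gap: 0.0407
gripper_force: 35.6
```

```bash
python3 - <<'E'
from h import *
c=robot.calibration("wrist");w=robot.capture("wrist");cv2.imwrite("pics/w6.png",w)
q=proj(c,[[.56,.322,.12],[.56,.3295,.132],[.56,.3295,.12]]);print(q)
go([.561,.329,.235]);s=robot.sense();p=s['tcp_pos'];print(proj(c,[[p[0],p[1],p[2]-.0804+.04],[p[0],p[1],p[2]-.0804]]))
u,v=(q[1]-[70,52]).astype(int);u=max(u,0);v=max(v,0);print(u,v)
cv2.imwrite("pics/w6c.png",np.hstack([crop(w,u,v,100,4),crop(w,222,180,100,4)]))
E
```

```text
[[279.9872 158.7085]
 [270.2883 158.011 ]
 [270.3878 155.0591]]
t 18.65 tcp [0.5277 0.3155 0.2452] F [ 0.7652  0.0293 -1.5119] gap 0.04071384989314842
shift [ 0.3593 -0.0077  0.1015] turn [0. 0. 0.]
[[272.5572 246.8033]
 [272.5701 221.4889]]
200 106
```

View pics/w6c.png

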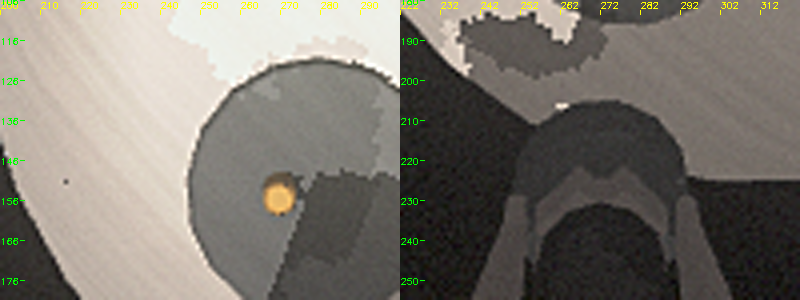

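```bash
python3 - <<'E'
from h import *
c=robot.calibration("wrist")
p=atz(c,269.4,155.2,.132);print(p);go([p[0],p[1],.2155]);go([p[0],p[1],.2155],np.radians(20.9))
E
```

```text
[0.5616 0.3304 0.132 ]
t 18.65 tcp [0.5277 0.3155 0.2452] F [ 0.7652  0.0293 -1.5119] gap 0.04071384989314842
shift [ 0.3698 -0.0185  0.2965] turn [0. 0. 0.]
t 18.65 tcp [0.5277 0.3155 0.2452] F [ 0.7652  0.0293 -1.5119] gap 0.04071384989314842
shift [ 0.3698 -0.0185  0.2965] turn [ 0.0002  0.0002 -0.0002]
```

Emit:
arm_command(
  moves=[
    [0, 0, 0, 0.06, 0, 0, 0.2],
    [0, 0, 0, 0.13, -0.01, 0, 0.2],
    [0, 0, 0, 0.2, -0.01, 0, 0.2],
    [0, 0, 0, 0.27, -0.02, 0.06, 0.2],
    [0, 0, 0, 0.33, -0.02, 0.12, 0.2],
    [0, 0, 0, 0.37, -0.02, 0.19, 0.2],
    [0, 0, 0, 0.37, -0.02, 0.25, 0.2],
    [0, 0, 0, 0.37, -0.02, 0.28, 0.2],
  ],
)

```text
t: 19.65
tcp_pos: [0.5612, 0.3305, 0.2165]
ee_rot: [-3.142, 0.001, 0.364]
force: [-0.4, -0.4, -0.4]
finger_gap: 0.0407
gripper_force: 35.6
```

Emit:
arm_command(
  moves=[
    [0, 0, 0, 0, 0, 0.01, 0.2],
    [0, 0, 0, 0, 0, 0.02, 0.2],
    [0, 0, 0, 0, 0, 0.03, 0.2],
    [0, 0, 0, 0, 0, 0.04, 0.2],
    [0, 0, 0, 0, 0, 0.05, 0.2],
    [0, 0, 0, 0, 0, 0.06, 0.2],
    [0, 0, 0, 0, 0, 0.06, 0.2],
    [0, 0, 0, 0, 0, 0.06, 0.2],
  ],
)

```text
t: 20.65
tcp_pos: [0.5616, 0.3306, 0.2113]
ee_rot: [3.142, 0.0, 0.364]
force: [0.0, -0.7, -0.7]
finger_gap: 0.0407
gripper_force: 35.6
```

Emit:
arm_command(
  moves=[
    [0, 0, 0, 0, 0, 0.005, 0.2],
    [0, 0, 0, 0, 0, 0.01, 0.2],
    [0, 0, 0, 0, 0, 0.015, 0.2],
    [0, 0, 0, 0, 0, 0.02, 0.2],
    [0, 0, 0, 0, 0, 0.02, 0.2],
    [0, 0, 0, 0, 0, 0.02, 0.2],
    [0, 0, 0, 0, 0, 0.02, 0.2],
    [0, 0, 0, 0, 0, 0.02, 0.2],
  ],
)

```text
t: 21.65
tcp_pos: [0.5616, 0.3306, 0.2093]
ee_rot: [3.142, -0.0, 0.364]
force: [0.1, 0.2, -1.3]
finger_gap: 0.0406
gripper_force: 35.6
```

```bash
python3 - <<'E'
from h import *
F=[];
for i in range(6):
    robot.capture("wrist");s=robot.sense();F.append(np.r_[s['force'],s['torque']])
print(np.mean(F,0),np.std(F,0),s['tcp_pos'])
E
```

```text
[-0.04    0.1842 -1.7977 -0.0253  0.0047  0.0039] [0.4623 0.422  0.2475 0.0189 0.0192 0.0289] [0.5616 0.3306 0.2093]
```

Emit:
arm_command(
  moves=[
    [0, 0, 0, 0, 0, 0.005, 0.2],
    [0, 0, 0, 0, 0, 0.01, 0.2],
    [0, 0, 0, 0, 0, 0.015, 0.2],
    [0, 0, 0, 0, 0, 0.02, 0.2],
    [0, 0, 0, 0, 0, 0.025, 0.2],
    [0, 0, 0, 0, 0, 0.03, 0.2],
    [0, 0, 0, 0, 0, 0.03, 0.2],
    [0, 0, 0, 0, 0, 0.03, 0.2],
  ],
)

```text
t: 22.95
tcp_pos: [0.5616, 0.3307, 0.2063]
ee_rot: [3.142, -0.0, 0.365]
force: [-0.7, 0.7, -0.6]
finger_gap: 0.0407
gripper_force: 35.6
```

In the hole. Continue to about 1.5 mm above the boss, then feel.

Emit:
arm_command(
  moves=[
    [0, 0, 0, 0, 0, 0.005, 0.2],
    [0, 0, 0, 0, 0, 0.01, 0.2],
    [0, 0, 0, 0, 0, 0.015, 0.2],
    [0, 0, 0, 0, 0, 0.02, 0.2],
    [0, 0, 0, 0, 0, 0.025, 0.2],
    [0, 0, 0, 0, 0, 0.03, 0.2],
    [0, 0, 0, 0, 0, 0.035, 0.2],
    [0, 0, 0, 0, 0, 0.035, 0.2],
  ],
)

```text
t: 23.95
tcp_pos: [0.5616, 0.3306, 0.2027]
ee_rot: [3.142, 0.0, 0.364]
force: [-1.5, 0.6, -1.3]
finger_gap: 0.0406
gripper_force: 35.6
```

Emit:
arm_command(
  moves=[
    [0, 0, 0, 0, 0, 0.005, 0.2],
    [0, 0, 0, 0, 0, 0.01, 0.2],
    [0, 0, 0, 0, 0, 0.015, 0.2],
    [0, 0, 0, 0, 0, 0.02, 0.2],
    [0, 0, 0, 0, 0, 0.02, 0.2],
    [0, 0, 0, 0, 0, 0.02, 0.2],
    [0, 0, 0, 0, 0, 0.02, 0.2],
    [0, 0, 0, 0, 0, 0.02, 0.2],
  ],
)

```text
t: 24.95
tcp_pos: [0.5616, 0.3306, 0.2008]
ee_rot: [-3.142, 0.0, 0.365]
force: [-0.2, 0.3, -0.9]
finger_gap: 0.0407
gripper_force: 35.6
```

```bash
python3 - <<'E'
from h import *
F=[];
for i in range(5):
    a=robot.capture("scene");s=robot.sense();F.append(np.r_[s['force'],s['torque']])
print(np.mean(F,0),s['tcp_pos']);w=robot.capture("wrist")
cv2.imwrite("pics/s7.png",np.hstack([crop(a,190,105,80,5),crop(w,222,160,100,4)]))
E
```

```text
[-0.0469  0.0929 -1.0911  0.0345  0.0234 -0.0074] [0.5616 0.3306 0.2008]
```

Emit:
arm_command(
  moves=[
    [0, 0, 0, 0, 0, 0.005, 0.2],
    [0, 0, 0, 0, 0, 0.005, 0.2],
    [0, 0, 0, 0, 0, 0.01, 0.2],
    [0, 0, 0, 0, 0, 0.01, 0.2],
    [0, 0, 0, 0, 0, 0.01, 0.2],
    [0, 0, 0, 0, 0, 0.01, 0.2],
    [0, 0, 0, 0, 0, 0.01, 0.2],
    [0, 0, 0, 0, 0, 0.01, 0.2],
  ],
)

```text
t: 26.25
tcp_pos: [0.5617, 0.3307, 0.2001]
ee_rot: [-3.142, -0.001, 0.365]
force: [0.0, 0.5, 3.2]
finger_gap: 0.0405
gripper_force: 35.7
```

```bash
python3 - <<'E'
from h import *
F=[];
for i in range(5):
    a=robot.capture("scene");s=robot.sense();F.append(np.r_[s['force'],s['torque']])
print(np.mean(F,0),s['tcp_pos']);w=robot.capture("wrist")
cv2.imwrite("pics/s7.png",np.hstack([crop(a,190,105,80,5),crop(w,222,160,100,4)]))
E
```

```text
[-0.394  -0.0456  3.3998  0.0203  0.025   0.0068] [0.5617 0.3307 0.1999]
```

Emit:
arm_command(
  newtons=30,
  moves=[
    [0, 0, 0, 0, 0, -0.003, 0.1],
    [0, 0, 0, 0, 0, -0.003, 0.04],
    [0, 0, 0, 0, 0, -0.003, 0.02],
    [0, 0, 0, 0, 0, -0.003, 0.0],
    [0, 0, 0, 0, 0, -0.003, -0.03],
    [0, 0, 0, 0, 0, -0.003, -0.06],
    [0, 0, 0, 0, 0, -0.003, -0.08],
    [0, 0, 0, 0, 0, -0.003, -0.08],
  ],
)

```text
t: 27.55
tcp_pos: [0.5616, 0.3306, 0.2001]
ee_rot: [-3.142, -0.0, 0.364]
force: [-0.4, 0.4, -0.5]
finger_gap: 0.0461
gripper_force: 5.1
```

```bash
python3 - <<'E'
from h import *
s=robot.sense();print(s['t'],s['finger_gap'],s['gripper_force'],s['force'],s['tcp_pos'])
a=robot.capture("scene");w=robot.capture("wrist")
cv2.imwrite("pics/s8.png",np.hstack([crop(a,190,105,80,5),crop(w,222,180,100,4)]))
E
```

```text
27.55 0.04609040664111757 5.113465832546353 [-0.4034  0.3794 -0.49  ] [0.5616 0.3306 0.2001]
```

View pics/s8.png

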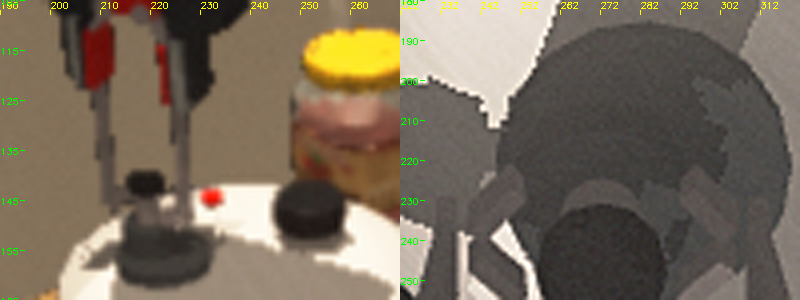

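Emit:
arm_command(
  moves=[
    [0, 0, 0, 0, 0, -0.04, -0.08],
    [0, 0, 0, 0, 0, -0.1, -0.08],
    [0, 0, 0, 0, 0, -0.17, -0.08],
    [0, 0, 0, 0, 0, -0.24, -0.08],
    [0, 0, 0, 0, 0, -0.32, -0.08],
    [0, 0, 0, 0, 0, -0.4, -0.08],
    [0, 0, 0, 0, 0, -0.47, -0.08],
    [0, 0, 0, 0, 0, -0.5, -0.08],
  ],
)

```text
t: 28.65
tcp_pos: [0.5618, 0.3307, 0.2508]
ee_rot: [3.142, -0.001, 0.365]
force: [-0.5, 0.5, -0.6]
finger_gap: 0.0457
gripper_force: 5.1
```

Emit:
arm_command(
  moves=[
    [0, 0, 0, -0.04, 0.06, 0, -0.08],
    [0, 0, 0, -0.12, 0.18, 0, -0.08],
    [0, 0, 0, -0.21, 0.33, 0, -0.08],
    [0, 0, 0, -0.31, 0.48, 0, -0.08],
    [0, 0, 0, -0.4, 0.63, 0, -0.08],
    [0, 0, 0, -0.5, 0.78, 0, -0.08],
    [0, 0, 0, -0.58, 0.91, 0, -0.08],
    [0, 0, 0, -0.64, 1, 0, -0.08],
  ],
)

```text
t: 29.65
tcp_pos: [0.5373, 0.2134, 0.2502]
ee_rot: [-3.142, -0.0, 0.364]
force: [0.4, -0.3, -0.4]
finger_gap: 0.0461
gripper_force: 5.1
```

Emit:
arm_command(
  moves=[
    [0, 0, 0, -0.06, 0.1, 0, -0.08],
    [0, 0, 0, -0.14, 0.22, 0, -0.08],
    [0, 0, 0, -0.22, 0.35, 0, -0.08],
    [0, 0, 0, -0.31, 0.48, 0, -0.08],
    [0, 0, 0, -0.4, 0.63, 0, -0.08],
    [0, 0, 0, -0.5, 0.78, 0, -0.08],
    [0, 0, 0, -0.58, 0.91, 0, -0.08],
    [0, 0, 0, -0.64, 1, 0, -0.08],
  ],
)

```text
t: 30.65
tcp_pos: [0.5131, 0.0971, 0.2501]
ee_rot: [-3.142, -0.0, 0.364]
force: [-0.1, 0.3, -1.5]
finger_gap: 0.0458
gripper_force: 5.1
```

Emit:
arm_command(
  moves=[
    [0, 0, 0, -0.06, 0.1, 0, -0.08],
    [0, 0, 0, -0.14, 0.22, 0, -0.08],
    [0, 0, 0, -0.22, 0.35, 0, -0.08],
    [0, 0, 0, -0.31, 0.48, 0.1, -0.08],
    [0, 0, 0, -0.4, 0.63, 0.2, -0.08],
    [0, 0, 0, -0.5, 0.78, 0.3, -0.08],
    [0, 0, 0, -0.58, 0.91, 0.4, -0.08],
    [0, 0, 0, -0.64, 1, 0.5, -0.08],
  ],
)

```text
t: 31.65
tcp_pos: [0.4889, -0.0192, 0.1993]
ee_rot: [-3.141, 0.0, 0.364]
force: [1.2, 1.2, -1.7]
finger_gap: 0.0466
gripper_force: 5.1
```

```bash
python3 - <<'E'
from h import *
go([.4651,-.1429,.15],np.radians(20.9));s=robot.sense();print(s['gripper_force'])
w=robot.capture("wrist");cv2.imwrite("pics/w9.png",w)
E
```

```text
t 31.65 tcp [ 0.4889 -0.0192  0.1993] F [ 1.1919  1.2263 -1.6871] gap 0.046569654303549736
shift [-0.6623  1.0718  0.4928] turn [-0.0001  0.0001 -0.0006]
5.114848064258695
```

Emit:
arm_command(
  moves=[
    [0, 0, 0, -0.06, 0.1, 0, -0.08],
    [0, 0, 0, -0.14, 0.22, 0.05, -0.08],
    [0, 0, 0, -0.24, 0.36, 0.1, -0.08],
    [0, 0, 0, -0.34, 0.52, 0.15, -0.08],
    [0, 0, 0, -0.45, 0.68, 0.2, -0.08],
    [0, 0, 0, -0.55, 0.83, 0.25, -0.08],
    [0, 0, 0, -0.63, 0.95, 0.3, -0.08],
    [0, 0, 0, -0.66, 1, 0.3, -0.08],
  ],
)

```text
t: 32.7
tcp_pos: [0.4627, -0.1359, 0.1696]
ee_rot: [-3.141, 0.0, 0.363]
force: [0.2, 0.4, -0.8]
finger_gap: 0.0461
gripper_force: 5.1
```

Emit:
arm_command(
  moves=[
    [0, 0, 0, 0, 0.04, 0, -0.08],
    [0, 0, 0, 0, 0.07, 0.05, -0.08],
    [0, 0, 0, 0, 0.07, 0.12, -0.08],
    [0, 0, 0, 0, 0.07, 0.2, -0.08],
    [0, 0, 0, 0, 0.07, 0.28, -0.08],
    [0, 0, 0, 0, 0.07, 0.36, -0.08],
    [0, 0, 0, 0, 0.07, 0.42, -0.08],
    [0, 0, 0, 0, 0.07, 0.42, -0.08],
  ],
)

```text
t: 33.7
tcp_pos: [0.4653, -0.1414, 0.1275]
ee_rot: [-3.141, 0.001, 0.365]
force: [-0.1, 0.3, -0.7]
finger_gap: 0.0459
gripper_force: 5.1
```

```bash
python3 - <<'E'
from h import *
go([.4651,-.1429,.0668],np.radians(20.9))
E
```

```text
t 33.7 tcp [ 0.4653 -0.1414  0.1275] F [-0.0509  0.2806 -0.6597] gap 0.04587238289903965
shift [-0.0067  0.0136  0.6068] turn [-0.0006  0.0005 -0.0002]
```

Lower into the holder, stopping 1 mm short, then feel the floor.

Emit:
arm_command(
  moves=[
    [0, 0, 0, -0.01, 0.01, 0.06, -0.08],
    [0, 0, 0, -0.01, 0.01, 0.14, -0.08],
    [0, 0, 0, -0.01, 0.01, 0.23, -0.08],
    [0, 0, 0, -0.01, 0.01, 0.32, -0.08],
    [0, 0, 0, -0.01, 0.01, 0.41, -0.08],
    [0, 0, 0, -0.01, 0.01, 0.5, -0.08],
    [0, 0, 0, -0.01, 0.01, 0.57, -0.08],
    [0, 0, 0, -0.01, 0.01, 0.59, -0.08],
  ],
)

```text
t: 34.7
tcp_pos: [0.4648, -0.1428, 0.0685]
ee_rot: [-3.141, 0.001, 0.364]
force: [0.3, 0.3, -1.6]
finger_gap: 0.0462
gripper_force: 5.1
```

Emit:
arm_command(
  moves=[
    [0, 0, 0, 0, 0, 0.005, -0.08],
    [0, 0, 0, 0, 0, 0.01, -0.08],
    [0, 0, 0, 0, 0, 0.015, -0.08],
    [0, 0, 0, 0, 0, 0.02, -0.08],
    [0, 0, 0, 0, 0, 0.02, -0.08],
    [0, 0, 0, 0, 0, 0.02, -0.08],
    [0, 0, 0, 0, 0, 0.02, -0.08],
    [0, 0, 0, 0, 0, 0.02, -0.08],
  ],
)

```text
t: 35.7
tcp_pos: [0.4651, -0.1429, 0.0671]
ee_rot: [3.142, -0.0, 0.364]
force: [-0.1, -0.5, 0.1]
finger_gap: 0.046
gripper_force: 5.2
```

Open slowly and fully, then withdraw.

Emit:
arm_command(
  moves=[
    [0, 0, 0, 0, 0, 0, -0.12],
    [0, 0, 0, 0, 0, 0, -0.16],
    [0, 0, 0, 0, 0, 0, -0.2],
    [0, 0, 0, 0, 0, 0, -0.3],
    [0, 0, 0, 0, 0, 0, -0.5],
    [0, 0, 0, 0, 0, 0, -0.8],
    [0, 0, 0, 0, 0, 0, -1],
    [0, 0, 0, 0, 0, 0, -1],
  ],
)

```text
t: 36.7
tcp_pos: [0.4651, -0.1429, 0.0671]
ee_rot: [-3.142, 0.0, 0.364]
force: [1.1, -0.0, -0.3]
finger_gap: 0.0853
gripper_force: 0.0
```

Emit:
arm_command(
  moves=[
    [0, 0, 0, 0, 0, -0.05, -1],
    [0, 0, 0, 0, 0, -0.15, -1],
    [0, 0, 0, 0, 0, -0.3, -1],
    [0, 0, 0, 0, 0, -0.45, -1],
    [0, 0, 0, 0, 0, -0.6, -1],
    [0, 0, 0, 0, 0, -0.75, -1],
    [0, 0, 0, 0, 0, -0.9, -1],
    [0, 0, 0, 0, 0, -1, -1],
  ],
)

```text
t: 37.7
tcp_pos: [0.4653, -0.1431, 0.1683]
ee_rot: [3.141, -0.001, 0.364]
force: [-0.3, 0.3, 0.5]
finger_gap: 0.0851
gripper_force: 0.0
```

Emit:
arm_command(
  moves=[
    [0, 0, 0, 0, 0, -0.1, -1],
    [0, 0, 0, 0, 0, -0.2, -1],
    [0, 0, 0, 0, 0, -0.3, -1],
    [0, 0, 0, 0, 0, -0.35, -1],
    [0, 0, 0, 0, 0, -0.35, -1],
    [0, 0, 0, 0, 0, -0.35, -1],
    [0, 0, 0, 0, 0, -0.35, -1],
    [0, 0, 0, 0, 0, -0.35, -1],
  ],
)

```text
t: 38.7
tcp_pos: [0.4649, -0.1428, 0.2018]
ee_rot: [-3.141, 0.0, 0.364]
force: [0.1, -0.6, -0.3]
finger_gap: 0.0858
gripper_force: 0.0
```

```bash
python3 - <<'E'
from h import *
go([.4651,-.1429,.2])
# compare with the earlier view: red bridge/plates in wrist & scene, dark weight head on the lid
w=robot.capture("wrist");c=robot.calibration("wrist");s=robot.capture("scene")
def red(im,x0,x1,y0,y1):
    h=im[y0:y1,x0:x1].astype(int);m=(h[...,2]>90)&(h[...,1]<60)&(h[...,0]<70)
    v,u=np.nonzero(m);return u.min()+x0,u.max()+x0,v.min()+y0,v.max()+y0,m.sum()
w2=cv2.imread("pics/w2.png")
print("wrist red",red(w,220,330,150,300),"scene red",red(s,310,370,255,310))
o=cv2.resize(cv2.imread("pics/scene0.png"),(560,420),interpolation=cv2.INTER_AREA);print("scene0 red",red(o,310,370,255,310))
S=robot.calibration("scene");p=proj(S,[[.5616,.3306,.160],[.5616,.3306,.12]]);print(p)
d=s[130:165,205:240].mean(2)<45;v,u=np.nonzero(d);print("dark",u.min()+205,u.max()+205,v.min()+130,v.max()+130)
for r in range(130,166,3):print(s[r,208:234:2].mean(1).astype(int))
E
```

```text
t 38.7 tcp [ 0.4649 -0.1428  0.2018] F [ 0.087  -0.6159 -0.2501] gap 0.08584484826809269
shift [0.0015 0.0014 0.0179] turn [0. 0. 0.]
wrist red (np.int64(250), np.int64(305), np.int64(191), np.int64(235), np.int64(74)) scene red (np.int64(327), np.int64(355), np.int64(265), np.int64(295), np.int64(234))
scene0 red (np.int64(327), np.int64(354), np.int64(264), np.int64(295), np.int64(226))
[[219.0398 139.8708]
 [220.226  154.2719]]
dark 216 222 140 143
[111 113 112 112 112 113 114 112 113 114 114 113 112]
[112 112 111 112 113 113 112 112 112 112 114 114 113]
[112 112 114 113 113 112 114 115 113 113 111 114 114]
[113 114 112 113  69  63  63 102 113 114 115 115 114]
[114 113 113 107  34  34  35  42  73  81 113 140 176]
[114 114 114 113 110  77  77 226 244 246 245 169  90]
[114 116 137 175 112  91  93  74 161 246 246 246 245]
[155 242 245 153  88 102  92  69  62 162 204 243 247]
[241 246 246 117  50  50  51  53  51 123 133 134 222]
[245 246 244 124 120 116  74 112 121 131 131 104 140]
[245 245 245 147  60  70  75  77  72  66  66 150 245]
[245 245 245 246 246 244 238 238 239 245 246 246 246]
```

The tongs appear in the scene image where they stood at the start. The weight's head is at the expected height on the lid and upright, so I'm handing in.

```bash
python3 -c "
from station import robot
print(robot.job_done())"
```

```text
the job is handed in; nothing more can be done
None
```

The regulator weight is down on the lid's boss over the vent stem, the tongs are back in their holder, and I handed the job in at about 39 s; the station returned no verdict.

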